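Back out the captive screw of a telescope power box and slide its lid open

ROBOT

A 6-joint arm with a two-finger parallel gripper is mounted at the origin on the work surface. World frame = base frame: x ahead of the robot, y to its left, z up, the work surface at z = 0. Lengths are in mm, angles in rad, forces in N, time in s.
With the tool pointing down it reaches from about 375 to 975 mm from the base axis. Payload 3.8 kg.
Tool frame: the origin (TCP) lies between the finger pads; the fingertips stand 25 mm ahead of it and the grasp point (between the pads) lies 6 mm ahead of it; z points along the fingers, y is the line along which they close (so a half turn about z gives the same grasp; the last joint's range is limited). The gripper opens to 85 mm and grips with 20 to 120 N. Pads are 22 mm wide; open, the fingers measure 114 mm over their backs; the gripper's body (76 mm by 85 mm) begins 54 mm behind the grasp point. The pads swing forward as they close: fully open they stand 13 mm farther back than shut.
Start: joints at [-1.304, 0.264, 1.604, -0, 1.274, -0.037], TCP at [201.92, -644.086, 256.28] pointing down, gripper open.
Joint ranges: [-2.63, 2.63], [-0.94, 2.18], [0.31, 2.57], [-1.31, 4.45], [0, 2.66], [-2.55, 2.55]. Speed limits (rad/s): [2.57, 2.57, 3.14, 3.14, 3.14, 3.14].

INTERFACE

Orientations are given as a unit quaternion [w, x, y, z].
In Python, from station import r gives the robot as it stands.
- The arm moves only by the shell command python3 -m pendant 'ROWS'. ROWS is a JSON object of lists of equal length, an entry for each row: "linear": the shift along the tool's x, y, z in m, a list of three; "twist": the turn about the tool's z in rad; "gripper": the opening, from 0 (shut) to 1 (fully open). A call has 1 to 12 rows; each row is the pose to reach, as a shift and turn from the pose commanded when the call began, along the tool's axes at that moment; what a row does not reach only later rows make up. A row lasts 1/12 s, in which the tool goes at most 41.7 mm and 7.16 degrees, less where a joint would pass 70% of its speed; a pose out of reach is approached as far as the arm can. A call with a gripper value outside its range is refused whole. The fingers move at their own pace and stop on an object; the grip force is fixed at half the most. Time passes only in rows, so rows that repeat a pose let the fingers close. It gives the time, the measured TCP pose, the force, the opening and the grip force at its end, in the units of the state.
- r.get_state(): the state, without advancing time (a new reading comes with each control period).
- r.snapshot(name): name is "scene" or "top"; returns a dict with "color" (384x512x3 uint8, blue, green, red), "fx", "fy", "cx", "cy" (pixels), "camera_from_world" (4x4, takes a point from world to camera coordinates). Camera axes: x right, y up, looking along -z (the intrinsics and any distortion apply to the point x, -y, -z); pixel columns grow to the right and rows downward; lengths in mm; the calibration is good to about 2 mm. A picture is of the moment at which its call begins. There is no depth.
- r.sign_off(): hands the job in; it is judged then, once.
The state is a dict: "time": time; "q": joint angles; "joint_vel": joint speeds; "joint_torque": joint torques, N m; "ee_pos": TCP position; "ee_rot": TCP orientation; "wrist_force": force on the tool from outside, world axes, zero at the start; "ft_torque": the same for the moment, N m; "finger_gap": finger opening in mm; "finger_force": force on a finger pad.
Only numpy, scipy, OpenCV 4.12 (cv2) and the standard library are available. Lean on these libraries where they do the work, as an engineer would, in place of code of your own. Each camera call takes 0.05 s, during which the arm holds its last target. There are 200 camera calls.

TASK

Open the battery bay of the telescope's power box: pull the black captive knob up against its spring until its thread meets the bushing, keep it pulled while you turn it anticlockwise (seen from above) so that the thread catches, and unscrew it all the way to its stop without forcing the thread. Then slide the lid fully open by its rib, away from the knob, let go, and leave the screw backed out and the things lying around where they are.

Things in the scene. Friction and masses are not known exactly. Their poses are not given: they have to be found in the camera images.
- box: Power box, fixed: grey housing 150 x 250 x 85 mm (x, y, z), origin at the centre of its underside. The screw's upright axis is at (0, +85) mm in its frame, through a bridge block (56 x 52 mm, top 97 mm above the table). The lid lies between two rails (8 mm high, along y) and slides to the box's -y.
- knob_grip (a point): On the axis of the round black knurled non-slip knob (30 mm diameter, 30 mm tall), 9 mm below its flat top: a good grip. Screw down: this point 120 mm, knob's underside 99, its top 129 mm above the table; it rises with the screw. x points along the steel line on the knob's top, which shows the turn; z up.
- screw (a joint): Screw pulled or screwed out (up), m: 0 down, 0.026 at most. A spring draws it down, 6.5 N at 0, 0.2 N more per mm, plus drag. The thread starts at a hidden height, 4 to 13 mm out. 1.8 mm above it the pull meets the upper flank, felt as stiff (4 N or more per mm); start turning less than 0.8 mm under that: lower, a step bars it. Once caught the screw rests on the thread when let go.
- knob (a joint): Turn of knob and screw, rad, growing anticlockwise from above. It starts at 0 to 0.4. The thread begins at 0.7 to 0.9; from there the screw rises 3.6 mm per rad for 2.1 rad, then turns level for about 0.3 rad to a hard stop, met between 3.05 and 3.35 (then the torque climbs well above the usual). Turning takes up to 0.16 N m while moving.
- lug: Hidden steel cross-pin of the screw, 13 mm from its axis; runs in the thread and bears its axial load. Origin on the axis at the knob's underside; moves with the knob. More than 25 N on it damages the thread: pulling on with some 30 N at the knob against the upper flank, or pressing down on the caught screw.
- lid (a joint): How far the lid is slid open, m: 0 shut, 0.065 fully open, towards the box's -y (away from the knob). Blocked by the screw until that is at least 11 mm out. About 2 N of friction.
- rib (a point): Middle of the top edge of the upright black rib on the lid: 56 mm long along the box's x, 12 mm thick along its y, standing 26 mm over the 5 mm lid plate, top 116 mm above the table. 100 mm from the screw's axis when shut. It moves with the lid.
- eyepiece: Loose bystander: dark eyepiece, 44 mm diameter, 58 mm tall. Origin at the centre of its underside.
- canister: Loose bystander: black canister, 50 mm diameter, 55 mm tall. Origin at the centre of its underside.
- carton: Loose bystander: cardboard carton 70 x 110 x 50 mm. Origin at the centre of its underside.
- driver: Loose bystander: screwdriver 170 mm long, lying. Origin at its middle, underneath.
- key: Hidden key beside the cross-pin, 13 mm from the screw's axis, same origin; it meets the step and the end stop. More than 28 N on it damages it: twisting with over 0.35 N m against the step or the stop.

How it is judged:
By the outcome, as a careful person would: the job done as asked, in the order asked, and still so for the second after the job is handed in, with the robot touching nothing.
It also fails if it takes over 72 s, if anything falls off the work surface, if the arm or the gripper's body presses on something with over 40 N, if the wrist force passes 120 N, or if a joint passes its speed limit or range.

## Working session

There is one attempt and no reset: what is moved stays moved. The work goes in short steps, Python scripts to look and compute and a shell command to move; the robot and the scene stay as the last step left them, time stands still between calls to the robot, and variables do not carry over. Pictures are saved under pics/ and viewed, at most 10 in all, crops included, and the job is handed in when it is done.

```bash
mkdir -p pics; ls; python3 - <<'E'
from station import r
import cv2,numpy as np
s=r.get_state(); print({k:np.round(v,3).tolist() for k,v in s.items()})
ims=[]
for n in("scene","top"):
    d=r.snapshot(n); cv2.imwrite(f"pics/{n}0.png",d["color"]); print(n,d["fx"],d["fy"],d["cx"],d["cy"],[k for k in d],np.round(d["camera_from_world"],4).tolist())
E
```

```text
pics
{'time': 0.0, 'q': [-1.304, 0.265, 1.605, 0.0, 1.274, -0.037], 'joint_vel': [0.002, -0.0, -0.001, 0.001, 0.002, 0.002], 'joint_torque': [-0.002, -51.511, -36.732, -0.0, 0.013, 0.0], 'ee_pos': [201.741, -643.453, 254.949], 'ee_rot': [-0.001, 0.988, 0.151, -0.0], 'wrist_force': [-0.421, -0.591, -0.378], 'ft_torque': [0.009, -0.007, -0.005], 'finger_force': 0.0, 'finger_gap': 85.264}
scene 420.3740750480777 420.3740750480777 257.43627004608015 191.2361728528339 ['color', 'fx', 'fy', 'cx', 'cy', 'camera_from_world'] [[0.721, 0.6929, 0.0063, -469.6604], [-0.5169, 0.5318, 0.6708, 176.0687], [0.4615, -0.4869, 0.7416, -1071.4223], [0.0, 0.0, 0.0, 1.0]]
top 385.30824454308805 385.30824454308805 253.53507276901644 189.69170692155126 ['color', 'fx', 'fy', 'cx', 'cy', 'camera_from_world'] [[-0.0012, -0.9997, -0.0247, 101.8683], [0.9969, -0.0032, 0.0787, -606.2337], [-0.0788, -0.0245, 0.9966, -729.0833], [0.0, 0.0, 0.0, 1.0]]
```

View pics/scene0.png

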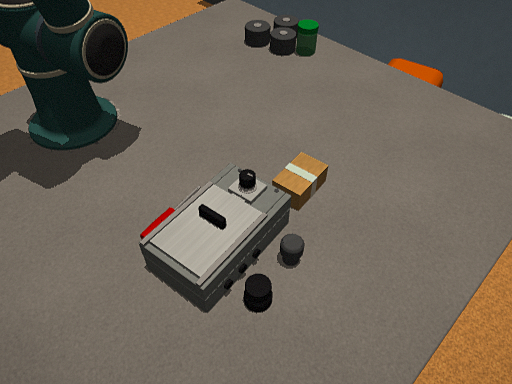

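View pics/top0.png

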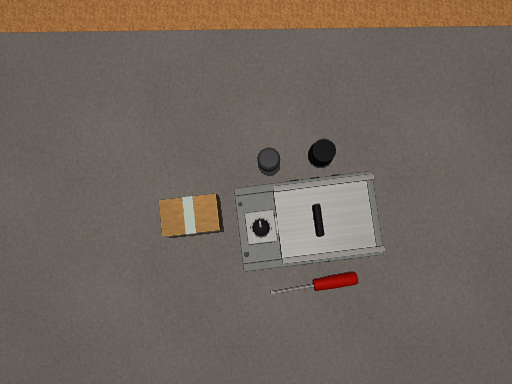

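The scene view has the knob at (247,180) and the rib at (212,216). The top view has the knob at (261,228), the rib at (318,220), the carton at (190,215), the driver at (315,284) and the two dark cylinders at (269,160) and (322,153). Next I'll measure the knob and rib across the two views.

```bash
cat > h.py <<'E'
from station import r
import cv2,numpy as np
def ray(d,u,v):
    T=d["camera_from_world"];R=T[:3,:3];o=-R.T@T[:3,3]
    k=R.T@np.array([(u-d["cx"])/d["fx"],-(v-d["cy"])/d["fy"],-1]);return o,k/np.linalg.norm(k)
def plane(d,u,v,z):
    o,k=ray(d,u,v);return o+k*(z-o[2])/k[2]
def tri(a,b):
    (o,k),(p,m)=a,b
    s=np.linalg.lstsq(np.c_[k,-m],p-o,rcond=None)[0];x,y=o+k*s[0],p+m*s[1]
    return (x+y)/2,np.linalg.norm(x-y)
def proj(d,X):
    c=d["camera_from_world"]@np.r_[X,1];return d["cx"]+d["fx"]*c[0]/-c[2],d["cy"]-d["fy"]*c[1]/-c[2]
def blob(d,x0,x1,y0,y1,t=60):
    g=d["color"][y0:y1,x0:x1].max(2);m=(g<t).astype(np.uint8)
    cs,_=cv2.findContours(m,cv2.RETR_EXTERNAL,cv2.CHAIN_APPROX_NONE);c=max(cs,key=cv2.contourArea)+[x0,y0]
    return c
E
python3 - <<'E'
from h import *
s=r.snapshot("scene");t=r.snapshot("top")
for n,bs,bt in(("knob",(234,262,165,195),(247,275,214,240)),("rib",(193,232,200,232),(308,330,198,242))):
    cs,ct=blob(s,*bs),blob(t,*bt)
    print(n,cv2.boundingRect(cs),cv2.contourArea(cs),cv2.minAreaRect(cs)[:3],cv2.boundingRect(ct),cv2.contourArea(ct),cv2.minAreaRect(ct))
    a,b=cv2.minAreaRect(cs)[0],cv2.minAreaRect(ct)[0]
    print(tri(ray(s,*a),ray(t,*b)))
a=cv2.resize(s["color"][155:240,185:275],None,fx=5,fy=5,interpolation=cv2.INTER_CUBIC)
b=cv2.resize(t["color"][195:265,235:335],None,fx=5,fy=5,interpolation=cv2.INTER_CUBIC)
o=np.zeros((800,500,3),np.uint8)
cv2.imwrite("pics/crop_s.png",a);cv2.imwrite("pics/crop_t.png",b)
c=np.zeros((max(a.shape[0],b.shape[0]),a.shape[1]+b.shape[1],3),np.uint8);c[:a.shape[0],:a.shape[1]]=a;c[:b.shape[0],a.shape[1]:]=b
cv2.imwrite("pics/crop.png",cv2.resize(c,None,fx=.8,fy=.8))
E
```

```text
knob (238, 169, 18, 21) 259.0 ((246.5, 179.0), (20.0, 17.0), 90.0) (252, 219, 18, 18) 207.5 ((260.4230651855469, 227.11537170410156), (16.91835594177246, 16.36365509033203), 33.6900634765625)
(array([536.11106138,  87.61053067, 115.08374487]), np.float64(2.771013126380343))
rib (199, 204, 27, 25) 316.0 ((211.74720764160156, 216.40451049804688), (32.64793395996094, 11.765976905822754), 32.00538635253906) (312, 204, 12, 33) 228.5 ((317.5327453613281, 219.99563598632812), (32.38011169433594, 8.458477973937988), 82.40535736083984)
(array([548.22950969, -11.3120674 , 103.32247948]), np.float64(3.1305125162769056))
```

View pics/crop.png

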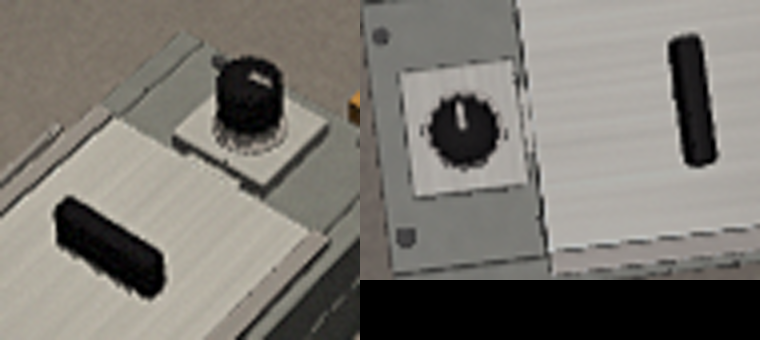

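The line on the knob's top runs from the centre (465,130 in the crop) up to (459,100), so it points along about +x. Midpoints triangulate to plausible heights (115 and 103 mm) and 99.7 mm apart, which agrees with the text. I'll cross-check against the planes and work out the shift to the pose above the knob.

```bash
cat >> h.py <<'E'
from scipy.spatial.transform import Rotation as Ro
def shift(target,yaw):
    s=r.get_state();w,x,y,z=s["ee_rot"];R=Ro.from_quat([x,y,z,w]).as_matrix()
    cy=np.arctan2(R[1,0],R[0,0]);print("pos",np.round(s["ee_pos"],1),"yaw",round(cy,3),"tilt",np.round(R[:2,2],4),"shift",np.round(R.T@(np.array(target)-s["ee_pos"])/1000,4),"twist",round(-(yaw-cy),3),"q6",round(s["q"][5],3))
E
python3 - <<'E'
from h import *
s=r.snapshot("scene");t=r.snapshot("top")
for n,bs,bt,z in(("knob",(234,262,165,195),(247,275,214,240),114),("rib",(193,232,200,232),(308,330,198,242),103)):
  for d,b in((s,bs),(t,bt)):
    for th in(50,60,75):
      c=blob(d,*b,th);M=cv2.moments(c);u=(M["m10"]/M["m00"],M["m01"]/M["m00"]);q=cv2.minAreaRect(c)[0]
      print(n,th,plane(d,*u,z).round(1),plane(d,*q,z).round(1))
# white line on knob top
x0,y0=252,218;p=t["color"][y0:y0+14,x0:x0+18].max(2).astype(int);print(p)
E
python3 -c "
from h import *
shift((536,88,200),0.122)"
```

```text
knob 50 [536.4  90.  114. ] [536.1  90.9 114. ]
knob 60 [536.8  90.1 114. ] [536.4  89.3 114. ]
knob 75 [536.8  89.3 114. ] [537.3  88.4 114. ]
knob 50 [534.9  86.4 114. ] [535.3  86.5 114. ]
knob 60 [535.2  86.4 114. ] [535.1  86.6 114. ]
knob 75 [534.8  86.3 114. ] [534.5  86.5 114. ]
rib 50 [549.5 -10.  103. ] [549.2 -10.1 103. ]
rib 60 [549.5 -10.  103. ] [549.2 -10.1 103. ]
rib 75 [549.7 -10.2 103. ] [549.3 -10.4 103. ]
rib 50 [547.6 -12.6 103. ] [547.  -12.6 103. ]
rib 60 [547.7 -12.6 103. ] [547.2 -12.5 103. ]
rib 75 [547.7 -12.6 103. ] [547.1 -12.4 103. ]
[[172 170 173 166 161 162 136  84 131 129 110 109 159 159 160 172 169 171]
 [172 171 166 110 136 107  54  21  51  52  40  37 132 164 158 144 170 169]
 [174 165 165  46  54  39  14  83  49  17  17  15  54  85  68 155 161 169]
 [170 166 139  23  16  20   4 163 118  26  21  21  18  25   8 105 161 166]
 [166 114  58  19  24  23  14 172 161  31  25  26  22  21   6  42 166 160]
 [137  45  15  21  25  26  18 139 168  33  23  24  26  26  19  15  72 104]
 [163  28  20  23  27  25  20 102 169  49  25  27  26  25  22  17   8 123]
 [138  25  22  25  28  28  24  96 170  83  29  26  27  27  23  22  12 128]
 [ 58  17  24  27  27  28  25  69 175 100  30  29  29  28  25  21  13  99]
 [ 24  17  24  29  27  29  28  35  77  51  27  28  27  26  25  22  12  39]
 [ 83  20  23  25  27  30  31  30  26  29  30  30  28  25  26  24  19  41]
 [123  24  24  26  28  27  28  28  32  29  28  28  28  26  24  21  13  56]
 [103  16  20  24  26  27  27  29  30  29  28  27  25  26  23  18  11 156]
 [122  48  16  22  25  27  28  28  28  29  28  26  25  24  23  13  17 136]]
pos [ 201.9 -643.9  255.8] yaw 0.304 tilt [-0.0002  0.0008] shift [ 0.5378 -0.5983  0.0563] twist 0.182 q6 -0.037
```

```bash
python3 -m pendant '{"linear":[[0.3,-0.33,0.03],[0.3,-0.33,0.03],[0.3,-0.33,0.03],[0.3,-0.33,0.03],[0.3,-0.33,0.03],[0.3,-0.33,0.03],[0.3,-0.33,0.03],[0.3,-0.33,0.03],[0.3,-0.33,0.03],[0.3,-0.33,0.03],[0.3,-0.33,0.03],[0.3,-0.33,0.03]],"twist":[0.18,0.18,0.18,0.18,0.18,0.18,0.18,0.18,0.18,0.18,0.18,0.18],"gripper":[1,1,1,1,1,1,1,1,1,1,1,1]}'; python3 -c "
from h import *
shift((536,88,200),0.122)"
```

```text
time: 1.3
ee_pos: [390.7, -234.8, 225.8]
ee_rot: [-0.001, 0.998, 0.064, 0.0]
wrist_force: [0.2, 0.2, -0.8]
finger_gap: 85.2
finger_force: 0.0
pos [ 390.7 -234.8  225.8] yaw 0.129 tilt [0.0005 0.0026] shift [ 0.1855 -0.3014  0.0268] twist 0.007 q6 0.844
```

```bash
python3 -m pendant '{"linear":[[0.186,-0.301,0.027],[0.186,-0.301,0.027],[0.186,-0.301,0.027],[0.186,-0.301,0.027],[0.186,-0.301,0.027],[0.186,-0.301,0.027],[0.186,-0.301,0.027],[0.186,-0.301,0.027],[0.186,-0.301,0.027],[0.186,-0.301,0.027],[0.186,-0.301,0.027],[0.186,-0.301,0.027]],"twist":[0,0,0,0,0,0,0,0,0,0,0,0],"gripper":[1,1,1,1,1,1,1,1,1,1,1,1]}'; python3 -c "
from h import *
shift((535.8,88,126.5),0.122)"
```

```text
time: 2.3
ee_pos: [536.6, 81.4, 199.1]
ee_rot: [0.0, 0.998, 0.062, -0.0]
wrist_force: [-0.1, -0.1, -0.4]
finger_gap: 85.0
finger_force: 0.0
pos [536.6  81.4 199.1] yaw 0.124 tilt [-0.0007 -0.0007] shift [ 0.0001 -0.0067  0.0726] twist 0.002 q6 1.552
```

```bash
python3 -m pendant '{"linear":[[0,-0.003,0.02],[0,-0.003,0.04],[0,-0.003,0.055],[0,-0.003,0.055],[0,-0.003,0.055],[0,-0.003,0.055]],"twist":[0,0,0,0,0,0],"gripper":[1,1,1,1,1,1]}'; python3 - <<'E'
from h import *
shift((535.8,88,126.5),0.122)
s=r.snapshot("scene");t=r.snapshot("top")
c=np.hstack([cv2.resize(d["color"][a:a+100,b:b+100],(400,400),interpolation=cv2.INTER_CUBIC) for d,a,b in((s,120,195),(t,175,215))])
cv2.imwrite("pics/above.png",c)
E
```

```text
time: 2.8
ee_pos: [537.0, 84.2, 145.4]
ee_rot: [0.0, 0.998, 0.061, 0.001]
wrist_force: [0.2, -0.2, 0.7]
finger_gap: 85.4
finger_force: 0.0
pos [537.   84.2 145.4] yaw 0.122 tilt [0.0014 0.    ] shift [-0.0007 -0.0039  0.0189] twist 0.0 q6 1.558
```

View pics/above.png

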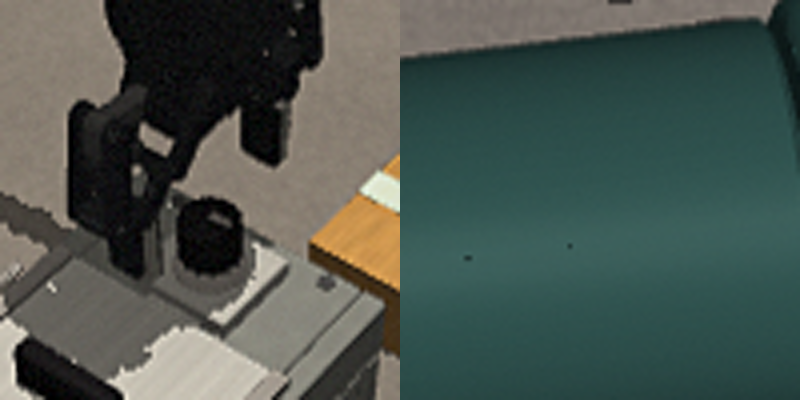

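The fingers straddle the knob: left tip at (128,265), right tip at (265,155), knob at (210,235). The top view is blocked by the arm. Now I'll descend and close.

```bash
python3 -m pendant '{"linear":[[-0.001,-0.004,0.01],[-0.001,-0.004,0.019],[-0.001,-0.004,0.019],[-0.001,-0.004,0.019],[-0.001,-0.004,0.019],[-0.001,-0.004,0.019],[-0.001,-0.004,0.019],[-0.001,-0.004,0.019],[-0.001,-0.004,0.019],[-0.001,-0.004,0.019]],"twist":[0,0,0,0,0,0,0,0,0,0],"gripper":[1,1,1,0.6,0.5,0.45,0.45,0.45,0.45,0.45]}'; python3 -c "
from h import *
shift((535.8,88,126.5),0.122);print(r.get_state()['ft_torque'])"
```

```text
time: 3.73
ee_pos: [535.1, 89.0, 125.5]
ee_rot: [-0.0, 0.998, 0.062, 0.0]
wrist_force: [0.1, -0.1, -0.3]
finger_gap: 38.8
finger_force: 0.0
pos [535.1  89.  125.5] yaw 0.124 tilt [0.0003 0.0001] shift [ 0.0005  0.0011 -0.001 ] twist 0.002 q6 1.566
[-0.00244361  0.04108361 -0.02281919]
```

Clear so far at a 38.8 mm gap. Now grip.

```bash
python3 -m pendant '{"linear":[[0,0,0],[0,0,0],[0,0,0],[0,0,0],[0,0,0],[0,0,0]],"twist":[0,0,0,0,0,0],"gripper":[0.2,0.2,0.2,0.2,0.2,0.2]}'; python3 -c "
from h import *
shift((535.8,88,126.5),0.122);print(r.get_state()['ft_torque'])"
```

```text
time: 4.23
ee_pos: [535.3, 88.1, 125.9]
ee_rot: [0.001, 0.998, 0.062, 0.0]
wrist_force: [-0.7, -4.8, 4.6]
finger_gap: 28.7
finger_force: 59.1
pos [535.3  88.1 125.9] yaw 0.124 tilt [ 0.0005 -0.0015] shift [ 0.0005  0.0002 -0.0006] twist 0.002 q6 1.566
[-0.78473491  0.19319366  0.01485098]
```

```bash
python3 -m pendant '{"linear":[[0,0.001,-0.0005],[0,0.001,-0.001],[0,0.001,-0.0015],[0,0.001,-0.002],[0,0.001,-0.0025],[0,0.001,-0.003],[0,0.001,-0.003],[0,0.001,-0.003]],"twist":[0,0,0,0,0,0,0,0],"gripper":[0.2,0.2,0.2,0.2,0.2,0.2,0.2,0.2]}';python3 -m pendant '{"linear":[[0,0,-0.0005],[0,0,-0.001],[0,0,-0.001],[0,0,-0.001]],"twist":[0,0,0,0],"gripper":[0.2,0.2,0.2,0.2]}'
```

```text
time: 4.9
ee_pos: [535.2, 88.0, 128.0]
ee_rot: [0.0, 0.998, 0.062, -0.0]
wrist_force: [4.2, -2.1, -6.7]
finger_gap: 28.3
finger_force: 59.6
time: 5.23
ee_pos: [535.1, 88.0, 129.3]
ee_rot: [0.0, 0.998, 0.062, 0.0]
wrist_force: [3.8, -2.5, -7.4]
finger_gap: 28.5
finger_force: 59.6
```

```bash
G='"twist":[0,0,0,0],"gripper":[0.2,0.2,0.2,0.2]}'
python3 -m pendant '{"linear":[[0.0008,0.0004,-0.0005],[0.0008,0.0004,-0.001],[0.0008,0.0004,-0.001],[0.0008,0.0004,-0.001]],"twist":[0,0,0,0],"gripper":[0.2,0.2,0.2,0.2]}'
python3 -m pendant '{"linear":[[0,0,-0.0005],[0,0,-0.001],[0,0,-0.001],[0,0,-0.001]],"twist":[0,0,0,0],"gripper":[0.2,0.2,0.2,0.2]}'
python3 -m pendant '{"linear":[[0,0,-0.0005],[0,0,-0.001],[0,0,-0.001],[0,0,-0.001]],"twist":[0,0,0,0],"gripper":[0.2,0.2,0.2,0.2]}'
```

```text
time: 5.57
ee_pos: [535.3, 87.9, 130.0]
ee_rot: [-0.0, 0.998, 0.062, -0.001]
wrist_force: [0.3, -1.0, -7.2]
finger_gap: 28.3
finger_force: 59.7
time: 5.9
ee_pos: [535.3, 87.9, 131.0]
ee_rot: [-0.0, 0.998, 0.062, -0.001]
wrist_force: [-0.4, 0.7, -8.0]
finger_gap: 28.6
finger_force: 59.7
time: 6.23
ee_pos: [535.3, 87.9, 132.1]
ee_rot: [-0.0, 0.998, 0.062, -0.001]
wrist_force: [-2.1, 1.6, -7.4]
finger_gap: 28.4
finger_force: 59.8
```

```bash
python3 -m pendant '{"linear":[[-0.0003,-0.0003,-0.0005],[-0.0003,-0.0003,-0.001],[-0.0003,-0.0003,-0.001],[-0.0003,-0.0003,-0.001]],"twist":[0,0,0,0],"gripper":[0.2,0.2,0.2,0.2]}'
python3 -m pendant '{"linear":[[0,0,-0.0005],[0,0,-0.001],[0,0,-0.001],[0,0,-0.001]],"twist":[0,0,0,0],"gripper":[0.2,0.2,0.2,0.2]}'
```

```text
time: 6.57
ee_pos: [535.3, 87.9, 133.2]
ee_rot: [0.0, 0.998, 0.062, -0.0]
wrist_force: [-1.9, 0.7, -8.4]
finger_gap: 28.3
finger_force: 59.8
time: 6.9
ee_pos: [535.3, 87.9, 134.2]
ee_rot: [0.0, 0.998, 0.062, -0.0]
wrist_force: [-2.5, -0.1, -7.6]
finger_gap: 28.8
finger_force: 59.8
```

```bash
python3 -c "from h import *; print(r.get_state()['wrist_force'],r.get_state()['ee_pos'])"
```

```text
[-2.45153103 -0.05629851 -7.59486157] [535.34267001  87.91944599 134.19457445]
```

```bash
python3 -m pendant '{"linear":[[-0.0003,0,-0.0005],[-0.0003,0,-0.001],[-0.0003,0,-0.001],[-0.0003,0,-0.001]],"twist":[0,0,0,0],"gripper":[0.2,0.2,0.2,0.2]}'
python3 -m pendant '{"linear":[[0,0,-0.0005],[0,0,-0.001],[0,0,-0.001],[0,0,-0.001]],"twist":[0,0,0,0],"gripper":[0.2,0.2,0.2,0.2]}'
```

```text
time: 7.23
ee_pos: [535.3, 87.9, 135.3]
ee_rot: [0.0, 0.998, 0.062, -0.0]
wrist_force: [-1.4, 0.3, -7.3]
finger_gap: 28.4
finger_force: 59.8
time: 7.57
ee_pos: [535.3, 87.9, 136.2]
ee_rot: [0.0, 0.998, 0.062, -0.0]
wrist_force: [-2.3, -0.3, -9.4]
finger_gap: 28.1
finger_force: 59.9
```

```bash
python3 -m pendant '{"linear":[[0,0,-0.0005],[0,0,-0.001],[0,0,-0.001],[0,0,-0.001]],"twist":[0,0,0,0],"gripper":[0.2,0.2,0.2,0.2]}'
python3 -m pendant '{"linear":[[0,0,-0.0005],[0,0,-0.001],[0,0,-0.001],[0,0,-0.001]],"twist":[0,0,0,0],"gripper":[0.2,0.2,0.2,0.2]}'
```

```text
time: 7.9
ee_pos: [535.3, 87.9, 136.5]
ee_rot: [0.0, 0.998, 0.062, -0.0]
wrist_force: [1.9, 0.4, -15.7]
finger_gap: 27.9
finger_force: 60.3
time: 8.23
ee_pos: [535.2, 87.9, 136.8]
ee_rot: [0.0, 0.998, 0.062, -0.0]
wrist_force: [5.8, 1.2, -25.7]
finger_gap: 28.6
finger_force: 61.3
```

```bash
python3 -m pendant '{"linear":[[0,0,0.0005],[0,0,0.001],[0,0,0.0013],[0,0,0.0013]],"twist":[0,0,0,0],"gripper":[0.2,0.2,0.2,0.2]}'
python3 -m pendant '{"linear":[[0,0,0],[0,0,0],[0,0,0],[0,0,0],[0,0,0],[0,0,0]],"twist":[-0.04,-0.08,-0.12,-0.16,-0.2,-0.2],"gripper":[0.2,0.2,0.2,0.2,0.2,0.2]}'
python3 -c "
from h import *
shift((535.8,88,126.5),0.122);print(r.get_state()['ft_torque'])"
```

```text
time: 8.57
ee_pos: [535.2, 87.9, 136.7]
ee_rot: [0.0, 0.998, 0.062, -0.0]
wrist_force: [3.4, 0.8, -22.4]
finger_gap: 28.3
finger_force: 61.5
time: 9.07
ee_pos: [535.3, 87.6, 136.9]
ee_rot: [0.0, 0.987, 0.162, -0.0]
wrist_force: [2.7, -0.7, -22.6]
finger_gap: 28.1
finger_force: 61.5
pos [535.3  87.6 136.9] yaw 0.325 tilt [-0.0001 -0.0006] shift [ 0.0006 -0.0002  0.0104] twist 0.203 q6 1.363
[ 0.03216565 -0.47210283  0.07553276]
```

```bash
python3 -m pendant '{"linear":[[0,0,0.0003],[0,0,0.0005],[0,0,0.0005],[0,0,0.0005]],"twist":[0,0,0,0],"gripper":[0.2,0.2,0.2,0.2]}'
python3 -c "
from h import *
shift((535.8,88,126.5),0.122);print(r.get_state()['ft_torque'])"
```

```text
time: 9.4
ee_pos: [535.3, 87.7, 136.7]
ee_rot: [0.0, 0.987, 0.161, -0.0]
wrist_force: [1.1, -2.9, -17.5]
finger_gap: 28.3
finger_force: 61.8
pos [535.3  87.7 136.7] yaw 0.324 tilt [-0.     -0.0006] shift [ 0.0006 -0.0002  0.0102] twist 0.202 q6 1.364
[-0.44797486 -0.13581117  0.03615175]
```

```bash
python3 -m pendant '{"linear":[[0,0,0.0003],[0,0,0.0003],[0,0,0.0003],[0,0,0.0003],[0,0,0.0003],[0,0,0.0003]],"twist":[-0.03,-0.06,-0.1,-0.14,-0.18,-0.2],"gripper":[0.2,0.2,0.2,0.2,0.2,0.2]}'
python3 -c "
from h import *
shift((535.8,88,126.5),0.122);print(r.get_state()['ft_torque'])"
```

```text
time: 9.9
ee_pos: [535.5, 87.4, 136.6]
ee_rot: [0.001, 0.966, 0.26, 0.0]
wrist_force: [1.5, -4.5, -16.8]
finger_gap: 28.3
finger_force: 62.2
pos [535.5  87.4 136.6] yaw 0.525 tilt [ 0.0003 -0.001 ] shift [ 0.0006 -0.0004  0.0101] twist 0.403 q6 1.163
[-0.74836155 -0.16283976 -0.11013006]
```

```bash
python3 -m pendant '{"linear":[[-0.0002,0.0004,0.0002],[-0.0002,0.0004,0.0002],[-0.0002,0.0004,0.0002],[-0.0002,0.0004,0.0002],[-0.0002,0.0004,0.0002],[-0.0002,0.0004,0.0002]],"twist":[-0.03,-0.06,-0.1,-0.14,-0.18,-0.2],"gripper":[0.2,0.2,0.2,0.2,0.2,0.2]}'
python3 -c "
from h import *
shift((535.8,88,126.5),0.122);print(r.get_state()['ft_torque'])"
```

```text
time: 10.4
ee_pos: [535.7, 87.1, 136.6]
ee_rot: [0.0, 0.935, 0.355, 0.0]
wrist_force: [1.5, -5.3, -15.6]
finger_gap: 28.4
finger_force: 62.2
pos [535.7  87.1 136.6] yaw 0.725 tilt [ 0.0007 -0.0007] shift [ 0.0007 -0.0006  0.0101] twist 0.603 q6 0.962
[-0.72856103 -0.20244925 -0.05695502]
```

```bash
python3 -m pendant '{"linear":[[-0.0003,0.0003,0],[-0.0003,0.0003,0],[-0.0003,0.0003,0],[-0.0003,0.0003,0],[-0.0003,0.0003,0],[-0.0003,0.0003,0]],"twist":[-0.03,-0.06,-0.1,-0.14,-0.18,-0.2],"gripper":[0.2,0.2,0.2,0.2,0.2,0.2]}'
python3 -c "
from h import *
shift((535.8,88,126.5),0.122);print(r.get_state()['ft_torque'])"
```

```text
time: 10.9
ee_pos: [536.0, 86.8, 137.0]
ee_rot: [0.001, 0.895, 0.446, 0.0]
wrist_force: [1.3, -5.5, -12.2]
finger_gap: 28.4
finger_force: 62.4
pos [536.   86.8 137. ] yaw 0.925 tilt [ 0.0013 -0.0005] shift [ 0.0008 -0.0009  0.0105] twist 0.803 q6 0.761
[-0.79013942 -0.14153787 -0.09985175]
```

```bash
python3 -m pendant '{"linear":[[0,0,-0.0001],[0,0,-0.0002],[0,0,-0.0003],[0,0,-0.0004],[0,0,-0.0006],[0,0,-0.0008],[0,0,-0.001],[0,0,-0.001]],"twist":[-0.04,-0.08,-0.12,-0.16,-0.2,-0.25,-0.3,-0.3],"gripper":[0.2,0.2,0.2,0.2,0.2,0.2,0.2,0.2]}'
python3 -c "
from h import *
shift((535.8,88,126.5),0.122);print(r.get_state()['ft_torque'])"
```

```text
time: 11.57
ee_pos: [536.4, 86.6, 138.0]
ee_rot: [0.001, 0.818, 0.575, 0.001]
wrist_force: [2.1, -5.3, -12.6]
finger_gap: 28.0
finger_force: 62.4
pos [536.4  86.6 138. ] yaw 1.225 tilt [ 0.0022 -0.0009] shift [ 0.0012 -0.001   0.0115] twist 1.103 q6 0.461
[-0.90878471 -0.21668101  0.10355386]
```

```bash
python3 -m pendant '{"linear":[[0,0,-0.0001],[0,0,-0.0003],[0,0,-0.0004],[0,0,-0.0006],[0,0,-0.0008],[0,0,-0.0010],[0,0,-0.0012],[0,0,-0.0014],[0,0,-0.0014]],"twist":[-0.05,-0.1,-0.15,-0.2,-0.25,-0.3,-0.35,-0.4,-0.4],"gripper":[0.2,0.2,0.2,0.2,0.2,0.2,0.2,0.2,0.2]}'
python3 -c "
from h import *
shift((535.8,88,126.5),0.122);print(r.get_state()['ft_torque'])"
```

```text
time: 12.32
ee_pos: [537.0, 86.5, 139.4]
ee_rot: [0.002, 0.687, 0.726, 0.001]
wrist_force: [4.3, -5.5, -14.3]
finger_gap: 28.3
finger_force: 62.3
pos [537.   86.5 139.4] yaw 1.626 tilt [ 0.0036 -0.0011] shift [ 0.0016 -0.0011  0.0129] twist 1.504 q6 0.061
[-0.98650032 -0.53637792  0.06442036]
```

```bash
python3 -m pendant '{"linear":[[-0.0002,0.0002,-0.0001],[-0.0005,0.0004,-0.0003],[-0.0005,0.0004,-0.0004],[-0.0005,0.0004,-0.0005],[-0.0005,0.0004,-0.0007],[-0.0005,0.0004,-0.0009],[-0.0005,0.0004,-0.0011],[-0.0005,0.0004,-0.0013],[-0.0005,0.0004,-0.0013]],"twist":[-0.05,-0.1,-0.15,-0.2,-0.25,-0.3,-0.35,-0.4,-0.4],"gripper":[0.2,0.2,0.2,0.2,0.2,0.2,0.2,0.2,0.2]}'
python3 -c "
from h import *
shift((535.8,88,126.5),0.122);print(r.get_state()['ft_torque'])"
```

```text
time: 13.07
ee_pos: [537.7, 86.6, 140.9]
ee_rot: [0.002, 0.53, 0.848, 0.001]
wrist_force: [4.5, -3.0, -13.9]
finger_gap: 28.4
finger_force: 62.2
pos [537.7  86.6 140.9] yaw 2.025 tilt [ 0.0043 -0.    ] shift [ 0.0021 -0.0011  0.0144] twist 1.903 q6 -0.34
[-0.67246434 -0.65235172  0.11765943]
```

```bash
python3 -m pendant '{"linear":[[0,0.0002,-0.0001],[0,0.0003,-0.0003],[0,0.0003,-0.0004],[0,0.0003,-0.0005],[0,0.0003,-0.0007],[0,0.0003,-0.0009],[0,0.0003,-0.0011],[0,0.0003,-0.0013],[0,0.0003,-0.0013]],"twist":[-0.05,-0.1,-0.15,-0.2,-0.25,-0.3,-0.35,-0.4,-0.4],"gripper":[0.2,0.2,0.2,0.2,0.2,0.2,0.2,0.2,0.2]}'
python3 -c "
from h import *
shift((535.8,88,126.5),0.122);print(r.get_state()['ft_torque'])"
```

```text
time: 13.82
ee_pos: [538.2, 86.9, 142.3]
ee_rot: [0.002, 0.351, 0.937, 0.001]
wrist_force: [5.0, -2.0, -14.6]
finger_gap: 28.1
finger_force: 62.2
pos [538.2  86.9 142.3] yaw 2.425 tilt [0.0051 0.0004] shift [ 0.0026 -0.0009  0.0158] twist 2.303 q6 -0.74
[-0.63584464 -0.79099145  0.06915873]
```

```bash
python3 -m pendant '{"linear":[[-0.0002,0.0002,-0.0001],[-0.0005,0.0002,-0.0002],[-0.0005,0.0002,-0.0004],[-0.0005,0.0002,-0.0006],[-0.0005,0.0002,-0.0007],[-0.0005,0.0002,-0.0008],[-0.0005,0.0002,-0.0008]],"twist":[-0.05,-0.1,-0.15,-0.2,-0.25,-0.3,-0.3],"gripper":[0.2,0.2,0.2,0.2,0.2,0.2,0.2]}'
python3 -c "
from h import *
shift((535.8,88,126.5),0.122);print(r.get_state()['ft_torque'])"
python3 -m pendant '{"linear":[[0,0,-0.0001],[0,0,-0.0002],[0,0,-0.0003],[0,0,-0.0003]],"twist":[-0.05,-0.1,-0.15,-0.15],"gripper":[0.2,0.2,0.2,0.2]}'
python3 -c "
from h import *
shift((535.8,88,126.5),0.122);print(r.get_state()['ft_torque'])"
```

```text
time: 14.4
ee_pos: [538.6, 87.3, 143.3]
ee_rot: [0.002, 0.207, 0.978, 0.001]
wrist_force: [4.3, -0.5, -13.4]
finger_gap: 28.3
finger_force: 62.4
pos [538.6  87.3 143.3] yaw 2.724 tilt [0.0048 0.0014] shift [ 0.0029 -0.0005  0.0168] twist 2.602 q6 -1.04
[-0.15079514 -0.71159298  0.10435593]
time: 14.73
ee_pos: [538.7, 87.5, 143.8]
ee_rot: [0.002, 0.134, 0.991, 0.001]
wrist_force: [4.7, 1.2, -11.0]
finger_gap: 28.1
finger_force: 62.6
pos [538.7  87.5 143.8] yaw 2.873 tilt [0.005  0.0019] shift [ 0.003  -0.0004  0.0172] twist 2.751 q6 -1.188
[ 0.00447044 -0.80029527  0.12425261]
```

```bash
for i in 1 2; do python3 -m pendant '{"linear":[[0,0,0],[0,0,0],[0,0,0]],"twist":[-0.04,-0.08,-0.08],"gripper":[0.2,0.2,0.2]}'|grep -E "pos|force"
python3 -c "
from h import *
shift((535.8,88,126.5),0.122);print(r.get_state()['ft_torque'])"; done
```

```text
ee_pos: [538.7, 87.7, 143.9]
wrist_force: [5.0, 1.0, -10.9]
finger_force: 62.6
pos [538.7  87.7 143.9] yaw 2.952 tilt [0.0051 0.0021] shift [ 0.003  -0.0003  0.0174] twist 2.83 q6 -1.268
[ 0.15247838 -0.75203572  0.08072594]
ee_pos: [538.7, 87.8, 143.8]
wrist_force: [4.7, 1.9, -11.0]
finger_force: 62.6
pos [538.7  87.8 143.8] yaw 3.032 tilt [0.0051 0.0024] shift [ 0.003  -0.0002  0.0173] twist 2.91 q6 -1.348
[ 0.20483109 -0.81645624  0.05552549]
```

```bash
python3 -m pendant '{"linear":[[0,0,0],[0,0,0],[0,0,0]],"twist":[-0.03,-0.06,-0.06],"gripper":[0.2,0.2,0.2]}'|grep -E "wrist"
python3 -c "
from h import *
shift((535.8,88,126.5),0.122);print(r.get_state()['ft_torque'],r.get_state()['joint_torque'][5])"
python3 -m pendant '{"linear":[[0,0,0],[0,0,0],[0,0,0]],"twist":[-0.03,-0.06,-0.06],"gripper":[0.2,0.2,0.2]}'|grep -E "wrist"
python3 -c "
from h import *
shift((535.8,88,126.5),0.122);print(r.get_state()['ft_torque'],r.get_state()['joint_torque'][5])"
```

```text
wrist_force: [5.7, 2.8, -11.4]
pos [538.8  87.9 143.9] yaw 3.092 tilt [0.0053 0.0025] shift [ 0.0031 -0.0001  0.0174] twist 2.97 q6 -1.407
[ 0.26730425 -0.82034022  0.04876488] -0.2614103816449642
wrist_force: [5.4, 2.5, -11.9]
pos [538.8  88.  143.9] yaw -3.131 tilt [0.0053 0.0027] shift [0.0031 0.     0.0174] twist -3.253 q6 -1.467
[ 0.37669465 -0.83643966  0.03760439] -0.26428344659507275
```

```bash
python3 -m pendant '{"linear":[[0,0,0],[0,0,0],[0,0,0]],"twist":[-0.03,-0.05,-0.05],"gripper":[0.2,0.2,0.2]}'|grep -E "wrist"
python3 -c "
from h import *
shift((535.8,88,126.5),0.122);print(r.get_state()['ft_torque'],r.get_state()['joint_torque'][5])"
python3 -m pendant '{"linear":[[0,0,0],[0,0,0],[0,0,0]],"twist":[-0.03,-0.05,-0.05],"gripper":[0.2,0.2,0.2]}'|grep -E "wrist"
python3 -c "
from h import *
shift((535.8,88,126.5),0.122);print(r.get_state()['ft_torque'],r.get_state()['joint_torque'][5])"
```

```text
wrist_force: [4.9, 3.4, -10.8]
pos [538.7  88.1 143.9] yaw -3.082 tilt [0.0052 0.0031] shift [0.003  0.     0.0173] twist -3.204 q6 -1.517
[ 0.55138389 -0.78568291 -0.03277695] -0.286414073780179
wrist_force: [5.0, 2.5, -11.3]
pos [538.7  88.3 143.9] yaw -3.033 tilt [0.0051 0.0036] shift [ 0.003  -0.      0.0173] twist -3.155 q6 -1.566
[ 0.77059171 -0.82953507 -0.22628704] -0.428772009909153
```

```bash
python3 -m pendant '{"linear":[[0,0,0],[0,0,0]],"twist":[-0.015,-0.015],"gripper":[0.2,0.2]}'|grep -E "wrist"
python3 -c "
from h import *
shift((535.8,88,126.5),0.122);print(r.get_state()['ft_torque'],r.get_state()['joint_torque'][5])"
```

```text
wrist_force: [5.2, 2.2, -11.8]
pos [538.8  88.3 143.9] yaw -3.018 tilt [0.0051 0.0038] shift [0.0031 0.     0.0173] twist -3.14 q6 -1.581
[ 0.8735163  -0.7167968  -0.32117761] -0.4370059445500374
```

```bash
python3 -m pendant '{"linear":[[0,0,0],[0,0,0.0004],[0,0,0.0008],[0,0,0.0012],[0,0,0.0012]],"twist":[0.025,0.025,0.025,0.025,0.025],"gripper":[0.2,0.2,0.2,0.2,0.2]}'|grep -E "wrist"
python3 -c "
from h import *
shift((535.8,88,126.5),0.122);print(r.get_state()['ft_torque'],r.get_state()['joint_torque'][5])"
```

```text
wrist_force: [5.9, 4.0, -9.0]
pos [538.8  88.2 142.8] yaw -3.042 tilt [0.0052 0.0032] shift [0.0031 0.0001 0.0163] twist -3.164 q6 -1.557
[ 0.90779548 -0.75365007 -0.14557213] -0.20130983088165522
```

```bash
python3 -m pendant '{"linear":[[0,0,0.0003],[0,0,0.0006],[0,0,0.0006],[0,0,0.0006]],"twist":[0,0,0,0],"gripper":[0.2,0.2,0.2,0.2]}'|grep -E "wrist|pos"
python3 -m pendant '{"linear":[[0,0,0.0003],[0,0,0.0006],[0,0,0.0006],[0,0,0.0006]],"twist":[0,0,0,0],"gripper":[0.2,0.2,0.2,0.2]}'|grep -E "wrist|pos"
```

```text
ee_pos: [538.8, 88.2, 142.2]
wrist_force: [6.1, 4.5, -8.8]
ee_pos: [538.8, 88.2, 141.7]
wrist_force: [6.1, 4.4, -8.6]
```

```bash
python3 -m pendant '{"linear":[[0,0,0.0003],[0,0,0.0005],[0,0,0.0005],[0,0,0.0005]],"twist":[0,0,0,0],"gripper":[0.2,0.2,0.2,0.2]}'|grep -E "wrist|pos"
python3 -m pendant '{"linear":[[0,0,0.0003],[0,0,0.0005],[0,0,0.0005],[0,0,0.0005]],"twist":[0,0,0,0],"gripper":[0.2,0.2,0.2,0.2]}'|grep -E "wrist|pos"
```

```text
ee_pos: [538.9, 88.2, 141.6]
wrist_force: [4.5, 3.9, -5.5]
ee_pos: [538.9, 88.2, 141.5]
wrist_force: [3.1, 4.1, -2.6]
```

```bash
python3 -m pendant '{"linear":[[0,0,0],[0,0,0],[0,0,0],[0,0,0],[0,0,0],[0,0,-0.015],[0,0,-0.035],[0,0,-0.055],[0,0,-0.055],[0,0,-0.055]],"twist":[0,0,0,0,0,0,0,0,0,0],"gripper":[0.5,0.6,0.8,0.8,0.8,0.8,0.8,0.8,0.8,0.8]}'
python3 - <<'E'
from h import *
yaw=0.122-np.pi
# over the rib: rib centre (548.3,-11.3)
shift((548.3,-11.3,196),yaw)
s=r.snapshot("scene");c=cv2.resize(s["color"][110:260,160:310],(600,600),interpolation=cv2.INTER_CUBIC);cv2.imwrite("pics/after.png",c)
E
```

```text
time: 18.98
ee_pos: [537.6, 86.6, 195.2]
ee_rot: [0.002, -0.051, 0.999, 0.0]
wrist_force: [-0.3, -1.2, 0.0]
finger_gap: 68.0
finger_force: 0.0
pos [537.6  86.6 195.2] yaw -3.04 tilt [0.0032 0.0003] shift [-0.0007 -0.0985 -0.0008] twist -0.02 q6 -1.559
```

View pics/after.png

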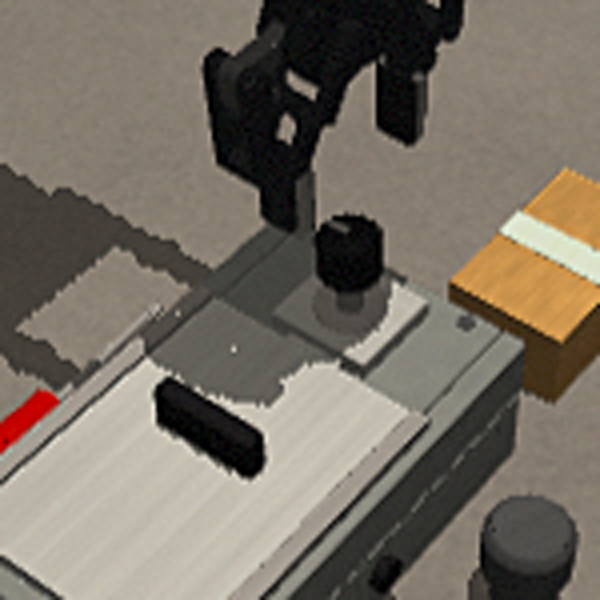

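The knob stands raised on its shaft at (350,250), and its line is now turned away at (335,227). The rib is at (210,425) with the lid still shut. Next I'll move over the rib.

```bash
python3 -m pendant '{"linear":[[0,-0.03,0],[0,-0.06,0],[-0.001,-0.0985,0],[-0.001,-0.0985,0],[-0.001,-0.0985,0],[-0.001,-0.0985,0.02],[-0.001,-0.0985,0.04],[-0.001,-0.0985,0.055],[-0.001,-0.0985,0.055],[-0.001,-0.0985,0.055],[-0.001,-0.0985,0.055]],"twist":[-0.02,-0.02,-0.02,-0.02,-0.02,-0.02,-0.02,-0.02,-0.02,-0.02,-0.02],"gripper":[0.8,0.8,0.8,0.8,0.8,0.8,0.8,0.8,0.8,0.8,0.8]}'
python3 - <<'E'
from h import *
shift((548.3,-11.3,121),0.125-np.pi)
s=r.snapshot("scene");c=cv2.resize(s["color"][130:260,150:280],(600,600),interpolation=cv2.INTER_CUBIC);cv2.imwrite("pics/rib.png",c)
E
```

```text
time: 19.95
ee_pos: [547.7, -10.6, 138.9]
ee_rot: [-0.0, -0.061, 0.998, 0.0]
wrist_force: [0.3, -0.4, 0.1]
finger_gap: 68.2
finger_force: 0.0
pos [547.7 -10.6 138.9] yaw -3.019 tilt [-0.      0.0002] shift [-0.0005 -0.0008  0.0179] twist -0.002 q6 -1.759
```

View pics/rib.png

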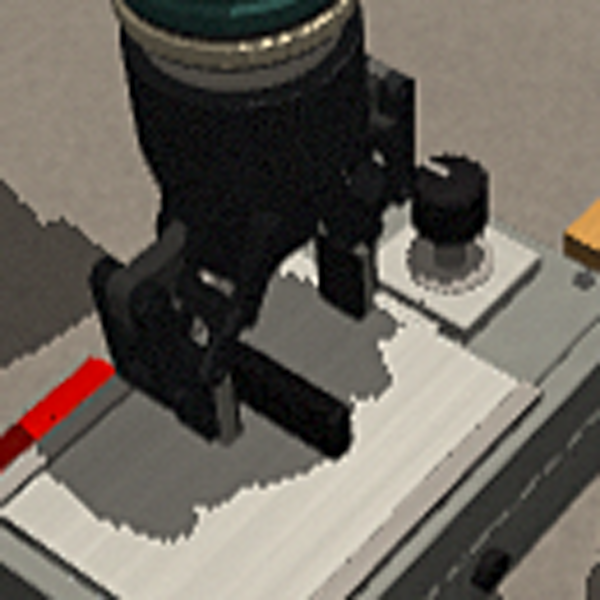

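The fingers straddle the rib, with tips at (225,440) and (360,310), and stay clear of the knob at (450,200). Now descend and grip.

```bash
python3 -m pendant '{"linear":[[-0.0005,-0.001,0.009],[-0.0005,-0.001,0.018],[-0.0005,-0.001,0.018],[-0.0005,-0.001,0.018],[-0.0005,-0.001,0.018],[-0.0005,-0.001,0.018],[-0.0005,-0.001,0.018],[-0.0005,-0.001,0.018],[-0.0005,-0.001,0.018],[-0.0005,-0.001,0.018],[-0.0005,-0.001,0.018],[-0.0005,-0.001,0.018]],"twist":[0,0,0,0,0,0,0,0,0,0,0,0],"gripper":[0.8,0.6,0.4,0.3,0.3,0.3,0.05,0.05,0.05,0.05,0.05,0.05]}'
python3 -c "
from h import *
shift((548.3,-11.3,121),0.125-np.pi)"
```

```text
time: 21.0
ee_pos: [548.5, -12.2, 121.2]
ee_rot: [0.0, -0.061, 0.998, 0.0]
wrist_force: [-1.4, 1.0, 4.7]
finger_gap: 10.4
finger_force: 60.4
pos [548.5 -12.2 121.2] yaw -3.019 tilt [0.0007 0.0001] shift [0.0001 0.0009 0.0002] twist -0.003 q6 -1.761
```

```bash
python3 -m pendant '{"linear":[[0,-0.002,0],[0,-0.005,0],[0,-0.008,0],[0,-0.012,0],[0,-0.016,0],[0,-0.02,0],[0,-0.02,0]],"twist":[0,0,0,0,0,0,0],"gripper":[0.05,0.05,0.05,0.05,0.05,0.05,0.05]}'
python3 -m pendant '{"linear":[[0,-0.004,0],[0,-0.008,0],[0,-0.013,0],[0,-0.018,0],[0,-0.023,0],[0,-0.028,0],[0,-0.033,0],[0,-0.037,0],[0,-0.04,0],[0,-0.04,0]],"twist":[0,0,0,0,0,0,0,0,0,0],"gripper":[0.05,0.05,0.05,0.05,0.05,0.05,0.05,0.05,0.05,0.05]}'
python3 -c "
from h import *
shift((548.5+65*.122,-12.2-65*.9925,121),0.125-np.pi)"
```

```text
time: 21.58
ee_pos: [551.0, -32.6, 121.2]
ee_rot: [0.0, -0.061, 0.998, -0.0]
wrist_force: [-0.8, 0.1, 4.5]
finger_gap: 10.5
finger_force: 60.5
time: 22.42
ee_pos: [555.9, -72.4, 121.2]
ee_rot: [0.0, -0.061, 0.998, -0.0]
wrist_force: [-1.8, -0.1, 4.9]
finger_gap: 10.6
finger_force: 60.5
pos [555.9 -72.4 121.2] yaw -3.02 tilt [ 0.0007 -0.0003] shift [-0.     -0.0044  0.0002] twist -0.003 q6 -1.866
```

Sixty millimetres done smoothly. Now on gently to the stop.

```bash
python3 -m pendant '{"linear":[[0,-0.001,0],[0,-0.002,0],[0,-0.003,0],[0,-0.004,0],[0,-0.005,0],[0,-0.0055,0],[0,-0.0055,0]],"twist":[0,0,0,0,0,0,0],"gripper":[0.05,0.05,0.05,0.05,0.05,0.05,0.05]}'|grep -E "pos|wrist"
python3 -m pendant '{"linear":[[0,-0.0005,0],[0,-0.001,0],[0,-0.001,0]],"twist":[0,0,0],"gripper":[0.05,0.05,0.05]}'|grep -E "pos|wrist"
```

```text
ee_pos: [556.3, -75.9, 121.2]
wrist_force: [-2.1, 6.6, 6.9]
ee_pos: [556.3, -76.0, 121.2]
wrist_force: [-2.1, 9.3, 6.9]
```

```bash
python3 -m pendant '{"linear":[[0,-0.0007,0],[0,-0.0015,0],[0,-0.0015,0],[0,-0.0015,0]],"twist":[0,0,0,0],"gripper":[0.05,0.05,0.05,0.05]}'|grep -E "pos|wrist"
python3 -m pendant '{"linear":[[0,0.001,0],[0,0.0025,0],[0,0.0025,0]],"twist":[0,0,0],"gripper":[0.05,0.05,0.05]}'|grep -E "pos|wrist"
```

```text
ee_pos: [556.3, -76.1, 121.2]
wrist_force: [-2.4, 14.5, 8.3]
ee_pos: [556.3, -75.9, 121.2]
wrist_force: [-2.2, 6.0, 6.3]
```

At the hard stop, with the load relaxed. Now release and lift.

```bash
python3 -m pendant '{"linear":[[0,0.0008,0],[0,0.0008,0],[0,0.0008,0],[0,0.0008,0],[0,0.0008,0],[0,0.0008,-0.02],[0,0.0008,-0.05],[0,0.0008,-0.08],[0,0.0008,-0.1],[0,0.0008,-0.1]],"twist":[0,0,0,0,0,0,0,0,0,0],"gripper":[0.05,0.3,0.5,0.5,0.5,0.5,0.5,0.5,0.5,0.5]}'
python3 -m pendant '{"linear":[[0,-0.04,0],[0,-0.08,0],[0,-0.12,0],[0,-0.16,0],[0,-0.2,0],[0,-0.22,0],[0,-0.22,0],[0,-0.22,0]],"twist":[0,0,0,0,0,0,0,0],"gripper":[0.5,0.5,0.5,0.5,0.5,0.5,0.5,0.5]}'|head -3
python3 - <<'E'
from h import *
s=r.snapshot("scene");t=r.snapshot("top")
c=np.hstack([cv2.resize(d["color"][a:a+190,b:b+190],(400,400),interpolation=cv2.INTER_CUBIC) for d,a,b in((s,130,130),(t,110,200))])
cv2.imwrite("pics/end.png",c)
E
```

```text
time: 24.67
ee_pos: [559.4, -77.3, 226.5]
ee_rot: [0.005, -0.061, 0.998, -0.001]
wrist_force: [0.5, -0.1, 0.2]
finger_gap: 42.7
finger_force: 0.0
time: 25.33
ee_pos: [582.2, -295.9, 219.2]
ee_rot: [-0.001, -0.06, 0.998, 0.001]
```

View pics/end.png

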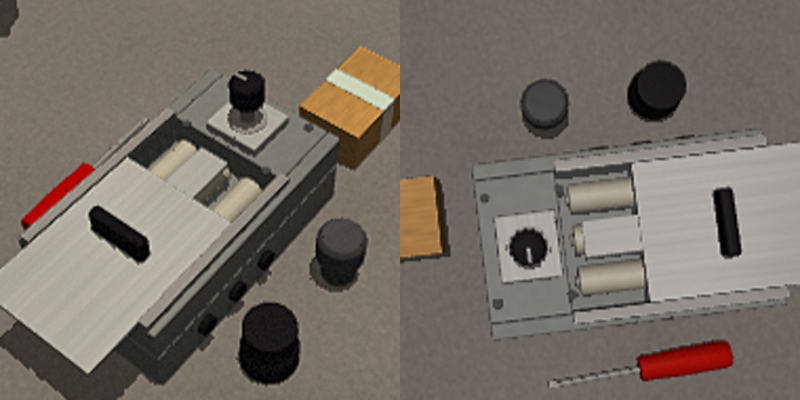

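The lid is open with the bay showing, the rib is at (727,222) in the right-hand view, the knob is raised with its line pointing about -x, and the bystanders haven't moved. One numeric check before handing in.

```bash
python3 - <<'E'
from h import *
t=r.snapshot("top")
c=blob(t,530-200+0,560-200+200,190,240,60) if 0 else blob(t,330,365,192,240)
p=plane(t,*cv2.minAreaRect(c)[0],103);print(p,np.linalg.norm(p[:2]-[547.2,-12.5]))
p=t["color"][216:242,248:276].max(2).astype(int);print(p[8:24,6:22]);print(r.get_state()["wrist_force"])
E
```

```text
[555.29379083 -77.04918606 103.        ] 65.05464527164477
[[ 18  25  26  28  28  29  29  28  29  28  27  28  25  17  21  76]
 [ 24  25  26  28  30  30  31  31  30  30  27  27  26  21  14  59]
 [ 27  26  29  29  30  29  29  29  29  29  27  27  25  24  15  45]
 [ 24  29  29  29  30  29  58  60  29  28  28  28  25  25  16  17]
 [ 25  26  29  28  28  25 158 164  37  28  28  26  25  22  19  18]
 [ 24  25  27  29  29  24 135 176  26  26  26  28  23  22  15  56]
 [ 24  24  26  28  25  21  92 173  49  25  26  25  24  22  11  77]
 [  8  24  27  27  27  22  83 171  86  26  25  26  25   7  12 123]
 [ 25  21  23  26  25  23  82 172  91  24  24  23  20  24  45 163]
 [ 27  12  20  23  25  21  52 173  92  24  24  20  26  74  69 175]
 [125  86  29  17  21  22  22 115  97  21  17  14  42 161 167 175]
 [174 122  76  43  15  12  11  39  38  39  58  62  75 178 178 175]
 [178 172 102 101  49  75  75  43  47  72  80  82  79 176 176 174]
 [177 177 168 167 164  84 100  97  81  79 171 173 167 174 174 174]
 [177 174 174 173 172 163 167 168 169 165 180 182 178 172 173 174]
 [177 173 174 172 169 172 173 174 178 176 176 180 176 173 174 177]]
[ 0.07068851 -0.25941468  0.40894018]
```

```bash
python3 -c "
from station import r
print(r.sign_off())"
```

```text
the job is handed in; nothing more can be done
None
```

The job is handed in at about 25 s: the screw is unscrewed to its stop and resting on its thread, the lid measures 65 mm open, the robot is clear, and the last pictures show the loose things where they were.

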